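# Index the shuttle carriage to its working notch by feel

### The job

The carriage of the shuttle fixture is locked in its loading position and has to go to its working position. Pull the locking T-handle up and give it a quarter turn so that it stays up, push the carriage a little way off its notch by its upright grip, and turn the T-handle back so that the pin rides on the index bar. Then slide the carriage slowly on until you feel the pin catch in the hidden working notch, do not force it past, and press the T-handle fully home to lock the carriage there; leave the tools and the parts bin where they are.

Things in the scene. Friction and masses are not known exactly. Their poses are not given: they have to be found in the camera images.
- fixture: Base of the shuttle fixture, fixed: aluminium plate 190 x 440 x 12 mm with two guide shafts and an index bar between them (top 30 mm above the table, its last 166 mm under a dark retainer). Origin under its middle, z up; its y is the slide direction, from the loading end (-y) to the working end (+y).
- carriage (a joint): Travel of the carriage in m along the fixture's +y: 0 at the loading notch, rubber end stops at 0.175. The working notch lies somewhere between 0.075 and 0.130; it is under the carriage, out of sight, and its place differs from start to start. The carriage (1.6 to 2.6 kg, on bearings) takes 2 to 5 N to move.
- push_grip (a point): Top centre of the carriage's upright push grip, 144 mm above the table: a black cylinder 26 mm in diameter and 80 mm tall standing on the aluminium carriage plate (160 x 190 mm, its top 63 mm above the table). Axes as the fixture's.
- tee_handle (a point): Top centre of the locking plunger's black T-handle, 128 mm above the table when home: a bar 46 mm long (its x), 14 mm wide (its y), 28 mm tall. It stands at +57 mm x, -57 mm y of push_grip (fixture axes). Its z is up. Locked or riding, the bar lies across the slide direction (along the fixture's x); parked, along it.
- sleeve_top (a point): Top of the plunger's steel sleeve, 95 mm above the table, 26 mm wide here and 38 mm at its foot; 5 mm below the T-handle's bar when home. A cross pin under the handle drops into the sleeve's slot when the handle lies across the slide direction, or rests in a shallow groove (2 mm deep) on top when it is turned a quarter.
- turn (a joint): Turn of the T-handle in rad, counter-clockwise from above, 0 as locked. Let down at +1.57 or -1.57 (within 0.2) it stays parked up. Let down within 0.15 of 0 it drops until the pin meets the index bar or a notch. It stops at +-1.8.
- lift (a joint): How far the T-handle and pin are pulled up, in m: 0 fully home (pin 10 mm deep in a notch), about 0.005 just caught in a notch, 0.010 pin riding on the bar, 0.012 parked, 0.018 end of travel. Lift it to between 0.015 and 0.017 before turning it either way. A spring pulls it down; lifting takes about 1 N at first, 17 N at the top.
- pin_tip (a point): Round nose of the locking pin (12 mm thick), under the carriage. Over a notch (14 mm wide) the spring drops it 4 to 6 mm in, where it sticks; the rest must be pressed with some 7 N until it stops. Just caught, it holds the carriage against about 20 N; pushed harder it rides out and goes past. Slide no faster than 40 mm/s: a faster carriage hits it hard.
- cover_top (a point): Top centre of the round cast cover that sits in its nest on the carriage (80 mm in diameter, nest 96 mm square): 112 mm above the table, 79 mm +x and 46 mm +y of push_grip. It rides along; nothing is to be done with it.
- spanner: Combination spanner, steel, 200 mm, lying behind the fixture (bystander); origin under its middle.
- socket: Dark steel impact socket, 38 mm in diameter, 78 mm tall, standing behind the fixture (bystander); origin under its middle.
- bin: Blue open parts bin, 120 x 160 x 75 mm, with brass bolts, standing beyond the fixture's loading end (bystander); origin under its middle.
- screwdriver: Screwdriver with red handle, 200 mm, lying beyond the fixture's other end (bystander); origin under its middle.

How it is judged:
On the way, in this order (a step that is already met when the one before it is completed fails the run):
1. the T-handle is parked up by a quarter turn, the carriage still at its loading notch (value of joint lift between 0.0105 and 0.0135 m and (value of joint turn above 1.3 rad or value of joint turn below -1.3 rad) and value of joint carriage below 0.006 m), for 0.2 s.
2. the carriage is off its loading notch and the T-handle is turned back, the pin riding on the index bar (value of joint carriage above 0.012 m and value of joint lift between 0.0085 and 0.0115 m and value of joint turn between -0.3 and 0.3 rad), for 0.2 s.
At the end, for the whole second after the job is handed in: The carriage stands still, more than 60 mm from its loading position, locked in the working notch: the T-handle pressed home to within 2 mm and lying across the slide direction (within 0.35 rad) (value of joint lift below 0.002 m and value of joint carriage above 0.06 m and value of joint turn between -0.35 and 0.35 rad and velocity of joint carriage between -0.005 and 0.005 m/s); the robot touches nothing.
It fails at once if the spanner, socket, bin or screwdriver is moved by more than 20 mm (distance of any of spanner, socket, bin, screwdriver from where it was at the start of the episode above 0.02 m).
It also fails if it takes over 72 s, if anything falls off the work surface, if the arm or the gripper's body presses on something with over 40 N, if the wrist force passes 120 N, or if a joint passes its speed limit or range.

### The arm

A 6-joint arm with a two-finger parallel gripper is mounted at the origin on the work surface. World frame = base frame: x ahead of the robot, y to its left, z up, the work surface at z = 0. Lengths are in m, angles in rad, forces in N, time in s.
With the tool pointing down it reaches from about 0.375 to 0.975 m from the base axis. Payload 3.8 kg.
Tool frame: the origin (TCP) lies at the very end of the fingers, on their centre line; the grasp point (between the pads) lies 19 mm behind it; z points along the fingers, x is the direction in which the jaws open and shut, and the axes are right-handed (so a half turn about z gives the same grasp; the last joint's range is limited). The gripper opens to 85 mm and grips with 20 to 120 N. Pads are 22 mm wide; open, the fingers measure 114 mm over their backs; the gripper's body (76 mm by 85 mm) begins 54 mm behind the grasp point. The pads swing forward as they close: fully open they stand 13 mm farther back than shut.
Start: joints at [1.167, 0.264, 1.604, -0, 1.274, -0.037], TCP at [0.242, 0.63, 0.231] pointing down, gripper open.
Joint ranges: [-2.63, 2.63], [-0.94, 2.18], [0.31, 2.57], [-1.31, 4.45], [0, 2.66], [-2.55, 2.55]. Speed limits (rad/s): [2.57, 2.57, 3.14, 3.14, 3.14, 3.14].

### API

Orientations are given as a rotation vector (axis times angle).
In Python, from workcell import readout, imaging, order gives the robot as it stands.
- The arm moves only by the tool servo_tool, never from a script. Its argument "series" is a list of rows, each a list of 3 entries, a list of its own where there are three numbers: the shift along the tool's x, y, z normalised to -1 to 1, where 1 is 50 mm, then the turn, a rotation vector about the tool's x, y, z normalised to -1 to 1, where 1 is 0.1 rad, then the opening, from 0 (shut) to 1 (fully open). A call has 1 to 8 rows; each row shifts and turns the commanded pose from where the row before left it, along the tool's axes as they then stand; what a row does not reach is not made up. A row lasts 1/10 s, in which the tool goes at most 50 mm and 8.59 degrees, less where a joint would pass 70% of its speed; a pose out of reach is approached as far as the arm can. A call with a number of a shift or a turn outside -1 to 1 is refused whole. A call with a gripper value outside its range is refused whole. The fingers move at their own pace and stop on an object; "grip_force" is the grip in N (left out, the last holds). Time passes only in rows, so rows that do not move let the fingers close. It gives the time, the measured TCP pose, the force and the opening at its end, in the units of the state.
- readout.read_state(): the state, without advancing time (a new reading comes with each control period).
- imaging.read_camera(name): name is "scene" or "top" or "wrist"; returns a dict with "image" (480x640x3 uint8, red, green, blue), "z_map" (480x640 float32, m along the optical axis (not along the pixel's ray), 0 where there is no reading), "vertical_fov" (degrees; the focal length in pixels is half the picture's height over the tangent of half this angle, whatever the lens; pixels are square), "cx", "cy" (the principal point, pixels), "k1" (the pictures are not rectified: a ray, as slopes to the right and down, at radius r is drawn at 1 + k1 r^2 times it, then the intrinsics apply), "R" (3x3) and "t" (3): a world point X has camera coordinates R X + t; the wrist camera has in their place "hand_eye" (4x4, takes a point from camera to tool coordinates, whose origin is the TCP and whose axes are the tool frame's). Camera axes: x right, y down, z forward; pixel columns grow to the right and rows downward; lengths in m; the calibration is good to about 2 mm. A picture is of the moment at which its call begins: read the wrist's pose just before it.
- order.finish_job(): hands the job in, once; it reports no verdict.
The state is a dict: "time": time; "q": joint angles; "joint_vel": joint speeds; "joint_torque": joint torques, N m; "tool_pos": TCP position; "tcp_rot": TCP orientation; "wrist_force": force on the tool from outside, world axes, zero at the start; "torque": the same for the moment, N m; "width": opening from 0.0 (shut) to 1.0 (fully open).
Only numpy, scipy, OpenCV 4.12 (cv2) and the standard library are available. Lean on these libraries where they do the work, as an engineer would, in place of code of your own. Each camera call takes 0.05 s, during which the arm holds its last target. There are 200 camera calls.

## Working session

There is one attempt and no reset: what is moved stays moved. The work goes in short steps, Python scripts to look and compute and a tool call to move; the robot and the scene stay as the last step left them, time stands still between calls to the robot, and variables do not carry over. Pictures are saved under pics/ and viewed, about 8 in all and at most 12, crops included, and the job is handed in when it is done.

Besides the shell and the picture viewer there is one more tool, called after "Call:" in YAML: its name, and indented under it one key for each argument. servo_tool: Moves the arm, as the interface text tells. Its arguments: {"type":"object","properties":{"series":{"type":"array","items":{"type":"array"}},"grip_force":{"type":"number"}},"required":["series"]}

```bash
ls; mkdir -p pics
python3 - <<'E'
from workcell import readout, imaging
import cv2, numpy as np
s=readout.read_state(); print(s)
for n in ("top","scene"):
    d=imaging.read_camera(n); np.save(f"pics/{n}.npy",d,allow_pickle=True)
    cv2.imwrite(f"pics/{n}.png",d["image"][:,:,::-1])
    print({k:v for k,v in d.items() if k not in("image","z_map")})
E
```

```text
pics
{'time': 0.0, 'q': array([ 1.16708720e+00,  2.64790161e-01,  1.60536551e+00, -1.18626221e-05,
        1.27369544e+00, -3.69426778e-02]), 'joint_vel': array([-2.92605849e-03, -1.25088588e-03,  2.21101768e-03,  1.08237139e-03,
        4.09783205e-04,  5.96443306e-05]), 'joint_torque': array([ 1.78587994e-03, -5.15088201e+01, -3.67326558e+01,  2.41938096e-04,
        1.23434613e-02, -1.60879199e-05]), 'tool_pos': array([0.24180115, 0.62942653, 0.22994167]), 'tcp_rot': array([ 2.58827988,  1.77841094, -0.00298542]), 'wrist_force': array([-0.02128362, -0.73990143, -0.27327624]), 'torque': array([-0.02518717,  0.0201529 ,  0.00925423]), 'width': 0.9982129476930945}
{'vertical_fov': 47.786428927292285, 'cx': 321.0242153882574, 'cy': 246.46969721821785, 'k1': -0.05353556002081506, 'R': array([[-0.01351561, -0.99984881, -0.01093971],
       [-0.99604448,  0.01442349, -0.08767754],
       [ 0.08782207,  0.00971142, -0.99608884]]), 't': array([0.07023315, 0.64736469, 1.29233644])}
{'vertical_fov': 47.882474858002226, 'cx': 325.28538056004084, 'cy': 232.89860591563055, 'k1': -0.10073077832564359, 'R': array([[ 8.40882858e-01,  5.41217024e-01,  3.90188848e-04],
       [ 4.30782024e-01, -6.68864448e-01, -6.05844202e-01],
       [-3.27632212e-01,  5.09612090e-01, -7.95583214e-01]]), 't': array([-0.53359528, -0.16219498,  1.61058935])}
```

View pics/top.png

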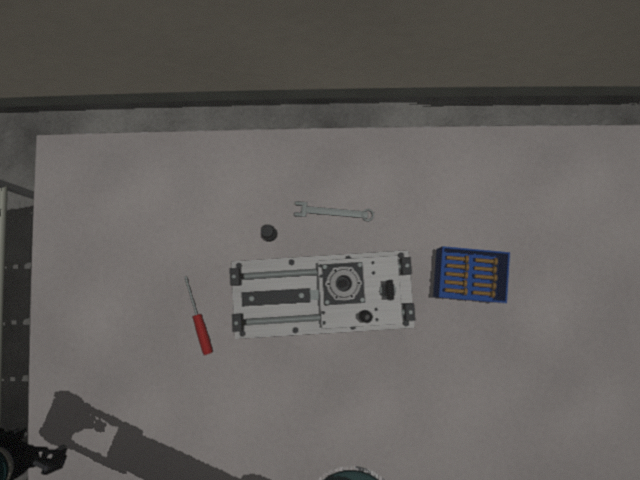

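View pics/scene.png

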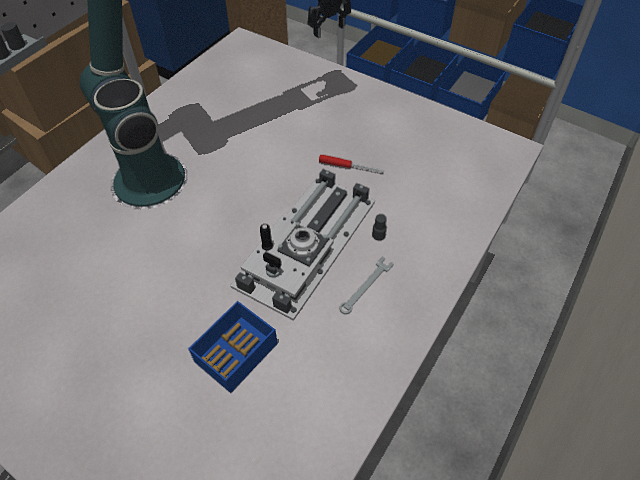

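The top view shows the fixture centred near (322,295) with its +y pointing left, roughly world +y. The grip is at (364,316), the T-handle at (388,290), the cover at (344,283) and the bin at (472,275). The scene view agrees. Next I measure the points.

```bash
cat > h.py <<'E'
import numpy as np, cv2
def K(d):
    f=240/np.tan(np.radians(d["vertical_fov"])/2); return np.array([[f,0,d["cx"]],[0,f,d["cy"]],[0,0,1]])
def rays(d,px):
    # solve r_d=r(1+k1 r^2) through OpenCV's model
    p=cv2.undistortPointsIter(np.array(px,float).reshape(-1,1,2),K(d),np.array([d["k1"],0,0,0.]),None,None,(3,50,1e-10)).reshape(-1,2)
    return np.c_[p,np.ones(len(p))]
def pose(d):
    return d["R"].T, -d["R"].T@d["t"]
def onplane(d,px,z):
    R,c=pose(d); w=rays(d,px)@R.T; return c+w*((z-c[2])/w[:,2])[:,None]
def cloud(d):
    v,u=np.mgrid[:480,:640]; r=rays(d,np.c_[u.ravel(),v.ravel()]); R,c=pose(d)
    P=(r*d["z_map"].ravel()[:,None])@R.T+c; P[d["z_map"].ravel()==0]=np.nan; return P.reshape(480,640,3)
E
python3 - <<'E'
from h import *
for n in("top","scene"):
    d=np.load(f"pics/{n}.npy",allow_pickle=True).item(); P=cloud(d); I=d["image"].astype(int); g=I.max(2); z=P[...,2]
    roi=(P[...,0]>.38)&(P[...,0]<.75)&(P[...,1]>-.3)&(P[...,1]<.35)
    print(n,"table z",np.nanmedian(z[roi]))
    def comp(m,nm,zt):
        k,l,s,c=cv2.connectedComponentsWithStats((m&roi).astype(np.uint8))
        for i in range(1,k):
            if s[i,4]>=12:
                q=P[l==i]; r=cv2.minAreaRect(np.argwhere(l==i)[:,::-1].astype(np.float32)); 
                print(nm,s[i,4],c[i].round(1),"z",np.nanmedian(q[:,2]).round(3),"depthxy",np.nanmean(q,0)[:2].round(4),"plane",onplane(d,[c[i]],zt)[0,:2].round(4),r[1],r[2])
    comp((z>.136)&(z<.155),"grip",.144)
    comp((z>.118)&(z<.136)&(g<70),"tee",.128)
    comp((z>.1)&(z<.12)&(g>70),"cover",.112)
    m=(z>.004)&(z<.02)&(g>110)&roi
    comp((I[...,0]>100)&(I[...,1]<60),"screwd",.01)
    q=P[m][:,:2]; 
    k,l,s,c=cv2.connectedComponentsWithStats(cv2.dilate(((z>.005)&roi).astype(np.uint8),np.ones((3,3))))
    i=1+np.argmax(s[1:,4]); 
    pts=P[(l==i)&(z>.004)&(z<.025)][:,:2]; print("fixture rect",cv2.minAreaRect((pts*1000).astype(np.float32)))
E
```

```text
top table z 0.0037929462687849025
grip 75 [366.2 316.7] z 0.143 depthxy [ 0.4815 -0.0373] plane [ 0.4816 -0.0373] (10.0, 10.0) 90.0
tee 130 [389.5 289.6] z 0.128 depthxy [ 0.5404 -0.0918] plane [ 0.5404 -0.0917] (19.266551971435547, 6.560593128204346) 85.2363510131836
cover 338 [343.7 282.8] z 0.104 depthxy [0.5577 0.0096] plane [0.5575 0.0099] (26.969451904296875, 25.9232234954834) 35.53767776489258
screwd 83 [205.5 344.8] z 0.025 depthxy [0.4135 0.3443] plane [0.4122 0.3477] (21.376659393310547, 5.099019527435303) 78.69007110595703
fixture rect ((566.82763671875, 16.88519287109375), (670.2938842773438, 366.26055908203125), 89.48804473876953)
scene table z 0.0034006262276731203
grip 53 [264.8 227.7] z 0.142 depthxy [ 0.4847 -0.0401] plane [ 0.4857 -0.0412] (8.0, 9.0) 90.0
tee 49 [264.7 233.2] z 0.129 depthxy [ 0.4872 -0.046 ] plane [ 0.4871 -0.046 ] (9.497111320495605, 5.632008075714111) 6.340191841125488
tee 106 [271.5 257.8] z 0.127 depthxy [ 0.5435 -0.095 ] plane [ 0.5446 -0.0961] (18.335758209228516, 5.813776969909668) 26.56505012512207
cover 225 [302.7 237.7] z 0.103 depthxy [0.5622 0.0081] plane [0.566 0.003] (21.21320343017578, 21.920310974121094) 45.0
screwd 97 [327.8 159.4] z 0.021 depthxy [0.4229 0.3427] plane [0.4169 0.3523] (21.187259674072266, 5.692099571228027) 18.43494987487793
fixture rect ((511.18450927734375, 82.67752075195312), (268.534423828125, 498.6302490234375), 0.33030715584754944)
```

Call:
servo_tool:
  series:
    - [[0,0,0],[0,0,-1],1]
    - [[0,0,0],[0,0,-1],1]
    - [[0,0,0],[0,0,-1],1]
    - [[0,0,0],[0,0,-1],1]
    - [[-0.5,0.18,-0.1],[0,0,0],1]
    - [[-0.9,0.34,-0.1],[0,0,0],1]
    - [[-0.9,0.34,-0.1],[0,0,0],1]
    - [[-0.9,0.34,-0.1],[0,0,0],1]
  grip_force: 80

```text
time: 0.9
tool_pos: [0.3074, 0.4704, 0.2506]
tcp_rot: [2.183, 2.259, -0.002]
wrist_force: [0.9, -0.2, 0.3]
width: 1.001
```

Call:
servo_tool:
  series:
    - [[-0.9,0.34,-0.1],[0,0,0],1]
    - [[-0.9,0.34,-0.1],[0,0,0],1]
    - [[-0.9,0.34,-0.1],[0,0,0],1]
    - [[-0.9,0.34,-0.1],[0,0,0],1]
    - [[-0.9,0.34,-0.1],[0,0,0],1]
    - [[-0.9,0.34,-0.1],[0,0,0],1]
    - [[-0.9,0.34,-0.1],[0,0,0],1]
    - [[-0.9,0.34,0],[0,0,0],1]

```text
time: 1.7
tool_pos: [0.4558, 0.115, 0.2869]
tcp_rot: [2.184, 2.258, 0.002]
wrist_force: [0.8, 0.1, 0.6]
width: 1.003
```

Call:
servo_tool:
  series:
    - [[-0.9,0.34,0],[0,0,0],1]
    - [[-0.9,0.34,0],[0,0,0],1]
    - [[-0.9,0.34,0],[0,0,0],1]
    - [[-0.9,0.34,0],[0,0,0],1]
    - [[-0.3,0.2,0],[0,0,0],1]
    - [[0,0,0],[0,0,0],1]

```text
time: 2.3
tool_pos: [0.5402, -0.0774, 0.2854]
tcp_rot: [-2.188, -2.253, 0.001]
wrist_force: [-0.7, 0.6, -0.7]
width: 0.999
```

```bash
cat >> h.py <<'E'
def wrist(name=None):
    from workcell import readout, imaging
    from scipy.spatial.transform import Rotation as Ro
    s=readout.read_state(); d=imaging.read_camera("wrist"); H=np.array(d["hand_eye"])
    R=Ro.from_rotvec(s["tcp_rot"]).as_matrix(); T=np.eye(4); T[:3,:3]=R; T[:3,3]=s["tool_pos"]
    W=T@H; d["R"]=W[:3,:3].T; d["t"]=-d["R"]@W[:3,3]
    if name: cv2.imwrite(f"pics/{name}.png",d["image"][:,:,::-1])
    return s,d
def yaw(s):
    from scipy.spatial.transform import Rotation as Ro
    x=Ro.from_rotvec(s["tcp_rot"]).as_matrix()[:,0]; return np.arctan2(x[1],x[0])
def go(s,p,y=None):
    from scipy.spatial.transform import Rotation as Ro
    R=Ro.from_rotvec(s["tcp_rot"]).as_matrix(); print("tool shift mm",((np.array(p)-s["tool_pos"])@R*1000).round(1),"tilt",R[:2,2].round(4))
E
python3 - <<'E'
from h import *
s,d=wrist("w1"); print(s["time"],s["tool_pos"],yaw(s),s["q"],s["wrist_force"]); print(d["hand_eye"].round(3),d["k1"])
np.save("pics/w1.npy",d,allow_pickle=True)
E
```

```text
2.3 [ 0.54020608 -0.0773759   0.28544761] 1.6004796475170435 [-1.87859270e-01 -1.04695786e-02  1.81159364e+00 -8.18214964e-05
  1.34166316e+00 -1.78832039e+00] [-0.71577379  0.62564587 -0.74038569]
[[ 1.     0.    -0.002  0.   ]
 [ 0.     0.947  0.321 -0.083]
 [ 0.002 -0.321  0.947 -0.142]
 [ 0.     0.     0.     1.   ]] 0.013773117871248077
```

View pics/w1.png

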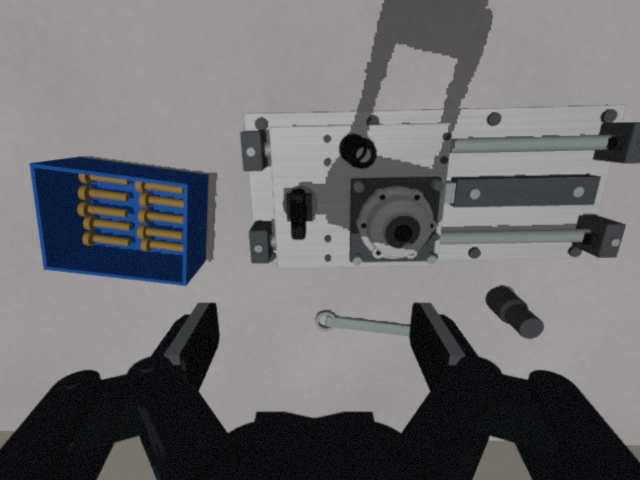

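The wrist view shows the T-handle at about (299,213), the grip top at (357,150), the cover at (397,225) and both shafts to the right. I'll refine the T-handle, the grip and the yaw from this view.

```bash
cat >> h.py <<'E'
def meas(d,zs=(("grip",.135,.152,.144),("tee",.118,.134,.128)),cx=(.44,.62),cy=(-.16,.2),gmax=75):
    P=cloud(d); z=P[...,2]; g=d["image"].max(2); out={}
    roi=(P[...,0]>cx[0])&(P[...,0]<cx[1])&(P[...,1]>cy[0])&(P[...,1]<cy[1])&(g<gmax)
    for n,a,b,zt in zs:
        k,l,s,c=cv2.connectedComponentsWithStats(((z>a)&(z<b)&roi).astype(np.uint8))
        for i in range(1,k):
            if s[i,4]<25: continue
            uv=np.argwhere(l==i)[:,::-1]; zm=np.median(z[l==i]); q=onplane(d,uv,zm)[:,:2]
            r=cv2.minAreaRect((q*1000).astype(np.float32))
            print(n,s[i,4],"px",c[i].round(0),"z",zm.round(4),"rect c",np.round(r[0],1),"size",np.round(r[1],1),"ang",round(r[2],1))
E
python3 - <<'E'
from h import *
d=np.load("pics/w1.npy",allow_pickle=True).item(); meas(d)
P=cloud(d); z=P[...,2]
print("table",np.nanmedian(z[20:80,20:300]))
g=d["image"].min(2)
m=((z>.055)&(z<.07)&(g>100)).astype(np.uint8)
pts=P[m>0][:,:2]*1000; print("carriage top",cv2.minAreaRect(pts.astype(np.float32)))
# plate edges: front (row) edge
m=((z>.006)&(z<.018)&(g>100)); q=P[m][:,:2]*1000; print("plate",cv2.minAreaRect(q.astype(np.float32)))
E
```

```text
grip 510 px [361. 154.] z 0.142 rect c [480.  -39.6] size [23.5 23.3] ang 3.6
tee 102 px [352. 147.] z 0.1283 rect c [477.5 -44.4] size [15.4 26. ] ang 61.3
tee 685 px [297. 214.] z 0.127 rect c [538.1 -93.9] size [45.  13.8] ang 1.1
table -0.0003319765876824421
carriage top ((555.3370971679688, 32.51312255859375), (500.6944274902344, 207.9231719970703), 85.84363555908203)
plate ((593.798583984375, 28.962020874023438), (309.92559814453125, 512.4930419921875), 2.6913328170776367)
```

Call:
servo_tool:
  series:
    - [[-0.16,-0.02,0.5],[0,0,-0.05],1]
    - [[-0.16,0,0.9],[0,0,0],1]
    - [[0,0,0.5],[0,0,0],1]
    - [[0,0,0],[0,0,0],1]
    - [[0,0,0],[0,0,0],1]

```text
time: 2.85
tool_pos: [0.5388, -0.0899, 0.1915]
tcp_rot: [-2.176, -2.264, 0.0]
wrist_force: [0.1, -0.6, -0.3]
width: 1.003
```

Run:
```python
from h import *
s,d=wrist("w2"); print(s["time"],s["tool_pos"],yaw(s),s["wrist_force"]); meas(d)
```

```text
2.85 [ 0.53878649 -0.08992136  0.19147549] 1.6106549721988879 [ 0.12462842 -0.61829824 -0.28523084]
grip 1072 px [405. 171.] z 0.1419 rect c [479.9 -40.2] size [24.2 23.6] ang 78.8
tee 314 px [388. 162.] z 0.1276 rect c [478.  -45.6] size [15.4 26.2] ang 68.9
tee 1313 px [309. 252.] z 0.1271 rect c [537.7 -93.1] size [46.2 13.9] ang 4.3
```

View pics/w2.png

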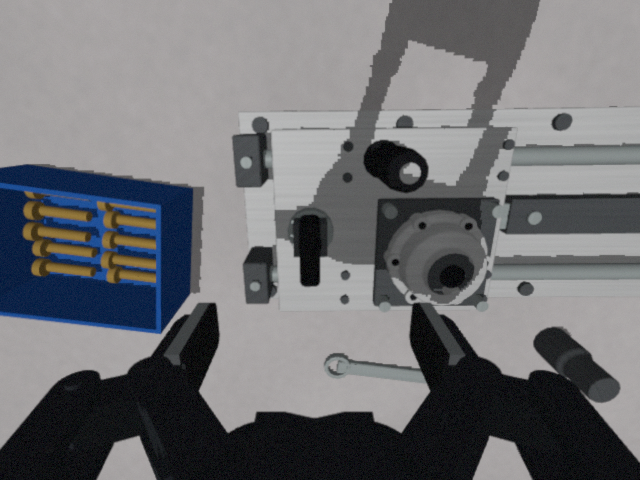

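The T-handle (309,252) measures 46.2 × 13.9 mm at height 0.127 and the grip top is at (405,171), which fits the given sizes. Next I descend and grip the handle.

Call:
servo_tool:
  series:
    - [[-0.066,-0.016,0.4],[0,0,0],0.6]
    - [[0,0,0.7],[0,0,0],0.6]
    - [[0,0,0.5],[0,0,0],0.6]
    - [[0,0,0.19],[0,0,0],0.6]
    - [[0,0,0],[0,0,0],0.6]

```text
time: 3.4
tool_pos: [0.5387, -0.0944, 0.1021]
tcp_rot: [-2.178, -2.264, 0.0]
wrist_force: [0.6, 0.1, 0.0]
width: 0.6
```

Call:
servo_tool:
  series:
    - [[0,0,0],[0,0,0],0.05]
    - [[0,0,0],[0,0,0],0.05]
    - [[0,0,0],[0,0,0],0.05]
    - [[0,0,0],[0,0,0],0.05]
    - [[0,0,0],[0,0,0],0.05]
    - [[0,0,0],[0,0,0],0.05]
    - [[0,0,0],[0,0,0],0.05]
    - [[0,0,0],[0,0,0],0.05]
  grip_force: 80

```text
time: 4.2
tool_pos: [0.5403, -0.0946, 0.1041]
tcp_rot: [2.177, 2.261, 0.004]
wrist_force: [-0.1, 2.4, 5.8]
width: 0.146
```

Call:
servo_tool:
  series:
    - [[0,0,-0.08],[0,0,0],0.05]
    - [[0,0,-0.08],[0,0,0],0.05]
    - [[0,0,-0.08],[0,0,0],0.05]
    - [[0,0,-0.08],[0,0,0],0.05]
    - [[0,0,0],[0,0,0],0.05]
    - [[0,0,0],[0,0,0],0.05]

```text
time: 4.8
tool_pos: [0.5395, -0.0946, 0.1177]
tcp_rot: [2.178, 2.262, 0.003]
wrist_force: [6.3, 0.7, -6.7]
width: 0.146
```

Run:
```python
from h import *
from workcell import readout
for i in range(1):
    s,d=wrist(); print(s["time"],s["tool_pos"],s["wrist_force"],s["torque"],s["q"][5]); meas(d,(("tee",.12,.16,.14),),cx=(.5,.6),cy=(-.13,-.06))
```

```text
4.8 [ 0.53949567 -0.09464272  0.11766091] [ 6.26650345  0.70238275 -6.71386945] [ 0.24580233 -1.20918634  0.00255965] -1.8286977010571093
tee 5652 px [314. 323.] z 0.1406 rect c [537.6 -95.1] size [50.8 43.3] ang 38.5
tee 40 px [248. 348.] z 0.1588 rect c [ 533.8 -118.4] size [1.7 5.4] ang 23.2
```

```bash
cat >> h.py <<'E'
def zat(d,c,along,half=3,zlo=.115,zhi=.16):
    "median height at points of the bar at +-along mm from c along unit dir"
    P=cloud(d)
    for a in along:
        q=np.array(c)+np.array(a)/1000
        m=(np.hypot(P[...,0]-q[0],P[...,1]-q[1])<half/1000)&(P[...,2]>zlo)&(P[...,2]<zhi)
        z=P[...,2][m]; print("at",a,"n",m.sum(),"z q10/50/90",np.percentile(z,[10,50,90]).round(4) if m.sum() else None)
E
python3 - <<'E'
from h import *
from workcell import imaging
s,d=wrist("w3"); zat(d,(.538,-.094),[(-19,0),(-16,0),(0,0),(16,0),(19,0)],zlo=.1)
t=imaging.read_camera("top"); zat(t,(.540,-.0925),[(-19,0),(19,0)],4)
E
```

```text
at (-19, 0) n 414 z q10/50/90 [0.1207 0.1362 0.1407]
at (-16, 0) n 169 z q10/50/90 [0.14   0.1408 0.1413]
at (0, 0) n 136 z q10/50/90 [0.14   0.1408 0.1414]
at (16, 0) n 126 z q10/50/90 [0.1403 0.1408 0.1414]
at (19, 0) n 119 z q10/50/90 [0.14   0.1408 0.1414]
at (-19, 0) n 0 z q10/50/90 None
at (19, 0) n 0 z q10/50/90 None
```

View pics/w3.png

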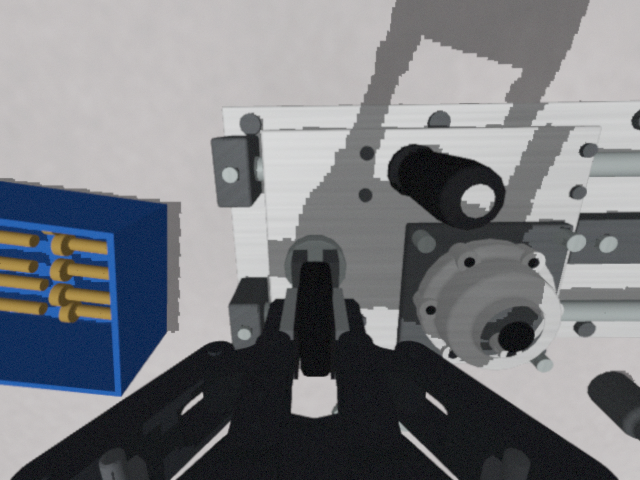

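The bar (column 316, rows 262–375) is held squarely between the pads. By vision and by TCP it is lifted 13.7 mm. I'll raise it about 2.3 mm more and ease the side force.

Call:
servo_tool:
  series:
    - [[0,0.024,-0.05],[0,0,0],0.05]
    - [[0,0,0],[0,0,0],0.05]
    - [[0,0,0],[0,0,0],0.05]

```text
time: 5.25
tool_pos: [0.5397, -0.0946, 0.1191]
tcp_rot: [-2.179, -2.263, -0.0]
wrist_force: [4.6, 1.4, -10.0]
width: 0.152
```

Run:
```python
from h import *
s,d=wrist(); print(s["time"],s["tool_pos"],s["wrist_force"],s["torque"]); zat(d,(.538,-.094),[(0,0),(16,0)],zlo=.1)
```

```text
5.25 [ 0.5396686  -0.09458236  0.11909965] [ 4.57328075  1.35907441 -9.98343858] [ 0.1133085  -1.12918953 -0.0053941 ]
at (0, 0) n 144 z q10/50/90 [0.1414 0.1422 0.1429]
at (16, 0) n 128 z q10/50/90 [0.1416 0.1422 0.1428]
```

Call:
servo_tool:
  series:
    - [[0,0.01,-0.03],[0,0,0],0.05]
    - [[0,0,0],[0,0,0],0.05]
    - [[0,0,0],[0,0,0.5],0.05]
    - [[0,0,0],[0,0,1],0.05]
    - [[0,0,0],[0,0,1],0.05]
    - [[0,0,0],[0,0,1],0.05]
    - [[0,0,0],[0,0,1],0.05]
    - [[0,0,0],[0,0,0],0.05]

```text
time: 6.1
tool_pos: [0.5396, -0.0946, 0.12]
tcp_rot: [-2.629, -1.719, 0.002]
wrist_force: [4.1, 0.7, -12.9]
width: 0.146
```

Run:
```python
from h import *
s,d=wrist(); print(s["time"],s["tool_pos"],yaw(s),s["wrist_force"],s["torque"]); zat(d,(.538,-.094),[(0,0),(14,6)],zlo=.1)
```

```text
6.1 [ 0.53955749 -0.0945656   0.11995692] 1.1580890444400922 [  4.12329432   0.74751658 -12.86382738] [ 0.03555627 -1.22196125 -0.05588768]
at (0, 0) n 136 z q10/50/90 [0.1424 0.143  0.1437]
at (14, 6) n 5 z q10/50/90 [0.156  0.1569 0.1575]
```

Call:
servo_tool:
  series:
    - [[0,0,0],[0,0,1],0.05]
    - [[0,0,0],[0,0,1],0.05]
    - [[0,0,0],[0,0,1],0.05]
    - [[0,0,0],[0,0,1],0.05]
    - [[0,0,0],[0,0,1],0.05]
    - [[0,0,0],[0,0,1],0.05]
    - [[0,0,0],[0,0,1],0.05]
    - [[0,0,0],[0,0,1],0.05]

```text
time: 6.95
tool_pos: [0.5394, -0.0946, 0.12]
tcp_rot: [-3.091, -0.557, 0.003]
wrist_force: [4.1, -0.2, -11.9]
width: 0.138
```

Call:
servo_tool:
  series:
    - [[0,0,0],[0,0,1],0.05]
    - [[0,0,0],[0,0,1],0.05]
    - [[0,0,0],[0,0,1],0.05]
    - [[0,0,0],[0,0,0.3],0.05]
    - [[0,0,0],[0,0,0],0.05]
    - [[0,0,0],[0,0,0],0.05]

```text
time: 7.55
tool_pos: [0.5393, -0.0945, 0.1202]
tcp_rot: [-3.141, -0.048, 0.003]
wrist_force: [4.1, 0.7, -14.8]
width: 0.144
```

Run:
```python
from h import *
s,d=wrist("w4"); print(s["time"],s["tool_pos"],yaw(s),s["wrist_force"],s["torque"]); zat(d,(.539,-.094),[(0,0),(0,15),(0,-15)],zlo=.1)
meas(d,(("tee",.136,.147,.14),),cx=(.5,.6),cy=(-.13,-.06),gmax=30)
```

```text
7.55 [ 0.5392614  -0.09452067  0.12017012] 0.030505163468799917 [  4.13463934   0.68481797 -14.80594199] [ 0.0669993  -1.02016235 -0.0156811 ]
at (0, 0) n 141 z q10/50/90 [0.1426 0.1433 0.1439]
at (0, 15) n 156 z q10/50/90 [0.1426 0.1432 0.1441]
at (0, -15) n 128 z q10/50/90 [0.1426 0.1434 0.144 ]
tee 3133 px [315. 323.] z 0.143 rect c [539.2 -91.6] size [14.7 47.4] ang 1.0
tee 178 px [274. 317.] z 0.142 rect c [522.4 -88. ] size [7.9 5.5] ang 81.0
tee 178 px [355. 317.] z 0.1422 rect c [556.  -86.9] size [5.6 8.2] ang 13.4
```

View pics/w4.png

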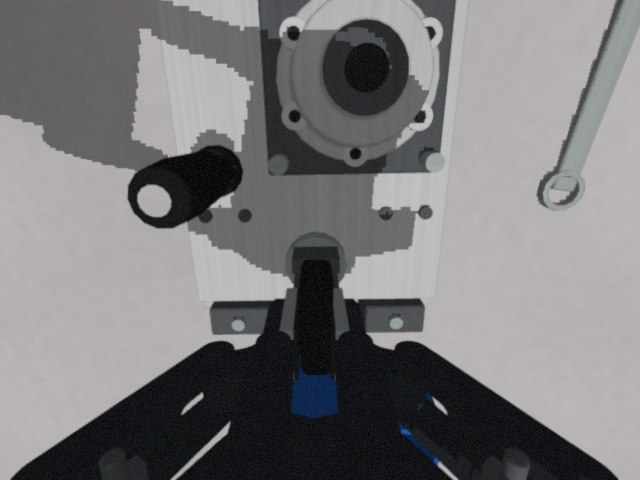

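The handle is turned about 1.57 rad clockwise, with the bar now in line with the slide (centre column 315). I'll lower it into the parking groove and release.

Call:
servo_tool:
  series:
    - [[0,0,0.06],[0,0,0],0.05]
    - [[0,0,0.05],[0,0,0],0.05]
    - [[0,0,0],[0,0,0],0.05]
    - [[0,0,0],[0,0,0],0.05]
    - [[0,0,0],[0,0,0],0.5]
    - [[0,0,0],[0,0,0],0.5]
    - [[0,0,0],[0,0,0],0.5]
    - [[0,0,0],[0,0,0],0.5]

```text
time: 8.4
tool_pos: [0.5411, -0.0951, 0.1175]
tcp_rot: [3.141, 0.045, 0.003]
wrist_force: [0.1, 0.9, 0.1]
width: 0.498
```

Call:
servo_tool:
  series:
    - [[0,0,0],[0,0,0],0.5]
    - [[0,0,-0.2],[0,0,0],0.5]
    - [[0,0,-0.8],[0,0,0],0.5]
    - [[0,0,-0.6],[0,0,0],0.5]
    - [[0,0,0],[0,0,0],0.5]

```text
time: 8.9
tool_pos: [0.5441, -0.0956, 0.2028]
tcp_rot: [3.139, 0.046, 0.016]
wrist_force: [0.5, 0.7, 0.1]
width: 0.502
```

Run:
```python
from h import *
s,d=wrist("w5"); print(s["time"],s["tool_pos"],yaw(s),s["wrist_force"]); zat(d,(.539,-.093),[(0,0),(0,15),(0,-15)],zlo=.1)
meas(d,(("tee",.132,.147,.14),("grip",.135,.15,.14)),cx=(.45,.6),cy=(-.13,0),gmax=60)
```

```text
8.9 [ 0.54411102 -0.09556638  0.20284408] 0.029062172244774805 [0.54154611 0.68846771 0.13109649]
at (0, 0) n 60 z q10/50/90 [0.1389 0.1396 0.1404]
at (0, 15) n 65 z q10/50/90 [0.1388 0.1393 0.1399]
at (0, -15) n 60 z q10/50/90 [0.1387 0.1396 0.1402]
tee 1041 px [213. 165.] z 0.1418 rect c [482.5 -38.8] size [25.  23.9] ang 1.6
tee 1285 px [307. 248.] z 0.139 rect c [539.8 -92.4] size [13.7 45.8] ang 1.8
grip 965 px [212. 165.] z 0.142 rect c [482.2 -39.1] size [24.4 23.4] ang 1.6
grip 1260 px [307. 249.] z 0.139 rect c [539.8 -92.7] size [13.7 45.1] ang 1.8
```

Call:
servo_tool:
  series:
    - [[-0.4,-0.4,0],[0,0,0],0.5]
    - [[-0.5,-0.5,0],[0,0,0],0.5]
    - [[-0.26,-0.26,0],[0,0,0],0.5]
    - [[0,0,0],[0,0,0],0.5]
    - [[0,0,0],[0,0,0],0.5]

```text
time: 9.45
tool_pos: [0.4808, -0.0385, 0.1961]
tcp_rot: [3.141, 0.047, 0.001]
wrist_force: [-0.3, 0.6, -0.1]
width: 0.501
```

Run:
```python
from h import *
s,d=wrist(); print(s["time"],s["tool_pos"],yaw(s),s["wrist_force"])
meas(d,(("grip",.135,.15,.14),),cx=(.45,.6),cy=(-.13,0),gmax=60)
P=cloud(d); print("nest z",[np.nanmedian(P[...,2][(abs(P[...,0]-x)<.004)&(abs(P[...,1]-y)<.004)]).round(4) for x,y in((.519,-.034),(.525,.048),(.517,.0))])
```

```text
9.45 [ 0.48075707 -0.03845498  0.19611178] 0.029950865905366622 [-0.28249964  0.55806849 -0.13298339]
grip 758 px [313. 257.] z 0.1422 rect c [480.5 -37.5] size [23.4 23.9] ang 1.7
grip 211 px [402. 314.] z 0.1389 rect c [543.6 -78.4] size [ 7.6 23.4] ang 28.0
nest z [np.float64(0.2507), np.float64(0.0722), np.float64(0.0731)]
```

Call:
servo_tool:
  series:
    - [[0,0,0.4],[0,0,0],0.5]
    - [[0,0,0.8],[0,0,0],0.5]
    - [[0,0,0.56],[0,0,0],0.5]
    - [[0,0,0],[0,0,0],0.5]
    - [[0,0,0],[0,0,0],0.2]
    - [[0,0,0],[0,0,0],0.2]
    - [[0,0,0],[0,0,0],0.2]
    - [[0,0,0],[0,0,0],0.2]
  grip_force: 60

```text
time: 10.3
tool_pos: [0.4805, -0.0389, 0.1089]
tcp_rot: [3.14, 0.046, -0.0]
wrist_force: [-3.8, -2.3, -1.5]
width: 0.288
```

Call:
servo_tool:
  series:
    - [[0,0,0],[0,0,0],0.2]
    - [[0,0,0],[0,0,0],0.2]

```text
time: 10.5
tool_pos: [0.4804, -0.0388, 0.1089]
tcp_rot: [3.14, 0.046, -0.0]
wrist_force: [-4.0, -1.9, -1.0]
width: 0.285
```

Call:
servo_tool:
  series:
    - [[0,-0.04,0],[0,0,0],0.2]
    - [[0,-0.06,0],[0,0,0],0.2]
    - [[0,-0.06,0],[0,0,0],0.2]
    - [[0,-0.06,0],[0,0,0],0.2]
    - [[0,-0.06,0],[0,0,0],0.2]
    - [[0,-0.06,0],[0,0,0],0.2]
    - [[0,-0.06,0],[0,0,0],0.2]
    - [[0,-0.06,0],[0,0,0],0.2]

```text
time: 11.3
tool_pos: [0.4793, -0.0157, 0.1089]
tcp_rot: [3.14, 0.046, -0.002]
wrist_force: [-6.9, -3.5, -0.6]
width: 0.29
```

Call:
servo_tool:
  series:
    - [[0,-0.04,0],[0,0,0],0.2]
    - [[0,0,0],[0,0,0],0.2]
    - [[0,0,0],[0,0,0],0.2]

```text
time: 11.6
tool_pos: [0.4792, -0.0133, 0.1089]
tcp_rot: [-3.141, -0.046, 0.002]
wrist_force: [-7.3, -1.7, -0.1]
width: 0.289
```

Call:
servo_tool:
  series:
    - [[0,0,0],[0,0,0],0.5]
    - [[0,0,0],[0,0,0],0.5]
    - [[0,0,0],[0,0,0],0.5]
    - [[0,0,-0.3],[0,0,0],0.5]
    - [[0,0,-0.8],[0,0,0],0.5]
    - [[0,0,-0.6],[0,0,0],0.5]
    - [[0.4,0.4,0],[0,0,0],0.5]
    - [[0.5,0.5,0],[0,0,0],0.5]

```text
time: 12.4
tool_pos: [0.5283, -0.057, 0.1963]
tcp_rot: [3.141, 0.048, 0.009]
wrist_force: [0.1, 0.3, -0.2]
width: 0.5
```

Call:
servo_tool:
  series:
    - [[0.25,0.23,0],[0,0,0],0.5]
    - [[0,0,0],[0,0,0],0.5]
    - [[0,0,0],[0,0,0],0.5]

```text
time: 12.7
tool_pos: [0.5386, -0.068, 0.1929]
tcp_rot: [-3.141, -0.044, 0.002]
wrist_force: [-0.0, 0.4, -0.2]
width: 0.5
```

Run:
```python
from h import *
s,d=wrist(); print(s["time"],s["tool_pos"],yaw(s),s["wrist_force"])
meas(d,(("tee",.134,.147,.14),),cx=(.45,.6),cy=(-.13,.03),gmax=60)
```

```text
12.7 [ 0.53862664 -0.06800887  0.19290255] 0.028238305138777592 [-0.03741952  0.37702674 -0.23443265]
tee 1050 px [217. 171.] z 0.142 rect c [481.1 -13.4] size [23.8 24.1] ang 79.8
tee 1366 px [314. 257.] z 0.1391 rect c [538.5 -66.5] size [13.8 45. ] ang 1.6
```

Call:
servo_tool:
  series:
    - [[0,-0.02,0.4],[0,0,0],0.5]
    - [[0,0,0.7],[0,0,0],0.5]
    - [[0,0,0.44],[0,0,0],0.5]
    - [[0,0,0],[0,0,0],0.5]
    - [[0,0,0],[0,0,0],0.05]
    - [[0,0,0],[0,0,0],0.05]
    - [[0,0,0],[0,0,0],0.05]
    - [[0,0,0],[0,0,0],0.05]
  grip_force: 80

```text
time: 13.55
tool_pos: [0.5398, -0.0671, 0.1182]
tcp_rot: [3.141, 0.046, 0.003]
wrist_force: [-2.2, 0.7, 5.7]
width: 0.144
```

Call:
servo_tool:
  series:
    - [[0,0,0],[0,0,0],0.05]
    - [[0,0,0],[0,0,0],0.05]
    - [[0,0,0],[0,0,0],0.05]

```text
time: 13.85
tool_pos: [0.5398, -0.0672, 0.1181]
tcp_rot: [-3.141, -0.045, -0.003]
wrist_force: [-2.5, 1.9, 7.1]
width: 0.146
```

Run:
```python
from h import *
s,d=wrist(); print(s["time"],s["tool_pos"],yaw(s),s["wrist_force"]); zat(d,(.5385,-.0665),[(0,0),(0,15),(0,-15)],zlo=.1)
```

```text
13.85 [ 0.53978332 -0.06715327  0.11814223] 0.02883856049496756 [-2.45891442  1.92715718  7.08922563]
at (0, 0) n 138 z q10/50/90 [0.1386 0.1393 0.1399]
at (0, 15) n 157 z q10/50/90 [0.1385 0.1392 0.14  ]
at (0, -15) n 124 z q10/50/90 [0.1385 0.1393 0.14  ]
```

Call:
servo_tool:
  series:
    - [[0,0,-0.06],[0,0,0],0.05]
    - [[0,0,-0.06],[0,0,0],0.05]
    - [[0,0,-0.046],[0,0,0],0.05]
    - [[0,0,0],[0,0,0],0.05]
    - [[0,0,0],[0,0,0],0.05]

```text
time: 14.4
tool_pos: [0.5386, -0.0671, 0.1235]
tcp_rot: [-3.141, -0.045, 0.001]
wrist_force: [4.0, 0.1, -15.5]
width: 0.143
```

Run:
```python
from h import *
s,d=wrist(); print(s["time"],s["tool_pos"],yaw(s),s["wrist_force"]); zat(d,(.5385,-.0665),[(0,0),(0,15),(0,-15)],zlo=.1)
```

```text
14.4 [ 0.53863256 -0.06713542  0.12349181] 0.028902417651776997 [  4.02569431   0.11398801 -15.47166134]
at (0, 0) n 137 z q10/50/90 [0.1436 0.1444 0.145 ]
at (0, 15) n 153 z q10/50/90 [0.1435 0.1444 0.145 ]
at (0, -15) n 128 z q10/50/90 [0.1438 0.1445 0.1451]
```

Call:
servo_tool:
  series:
    - [[0,0,0.03],[0,0,0],0.05]
    - [[0,0,0],[0,0,0],0.05]
    - [[0,0,0],[0,0,-0.5],0.05]
    - [[0,0,0],[0,0,-1],0.05]
    - [[0,0,0],[0,0,-1],0.05]
    - [[0,0,0],[0,0,-1],0.05]
    - [[0,0,0],[0,0,-1],0.05]
    - [[0,0,0],[0,0,-1],0.05]

```text
time: 15.25
tool_pos: [0.5383, -0.0672, 0.1231]
tcp_rot: [-3.008, -0.903, 0.002]
wrist_force: [1.4, 1.1, -11.8]
width: 0.139
```

Call:
servo_tool:
  series:
    - [[0,0,0],[0,0,-1],0.05]
    - [[0,0,0],[0,0,-1],0.05]
    - [[0,0,0],[0,0,-1],0.05]
    - [[0,0,0],[0,0,-1],0.05]
    - [[0,0,0],[0,0,-1],0.05]
    - [[0,0,0],[0,0,-1],0.05]
    - [[0,0,0],[0,0,-1],0.05]
    - [[0,0,0],[0,0,-1],0.05]

```text
time: 16.05
tool_pos: [0.5377, -0.0676, 0.1231]
tcp_rot: [-2.419, -2.003, 0.004]
wrist_force: [-0.7, -2.0, -10.7]
width: 0.141
```

Call:
servo_tool:
  series:
    - [[0,0,0],[0,0,-1],0.05]
    - [[0,0,0],[0,0,-1],0.05]
    - [[0,0,0],[0,0,-0.2],0.05]
    - [[0,0,0],[0,0,0],0.05]
    - [[0,0,0],[0,0,0],0.05]

```text
time: 16.55
tool_pos: [0.5379, -0.0676, 0.1229]
tcp_rot: [-2.191, -2.25, 0.003]
wrist_force: [-2.2, -2.3, -9.3]
width: 0.142
```

Run:
```python
from h import *
s,d=wrist(); print(s["time"],s["tool_pos"],yaw(s),s["wrist_force"]); zat(d,(.5385,-.0665),[(0,0),(15,0)],zlo=.1)
```

```text
16.55 [ 0.53793645 -0.06757811  0.12293944] 1.5975927816154238 [-2.23599091 -2.2714033  -9.30745659]
at (0, 0) n 126 z q10/50/90 [0.1431 0.1438 0.1445]
at (15, 0) n 125 z q10/50/90 [0.1431 0.1438 0.1445]
```

Call:
servo_tool:
  series:
    - [[0,0,0.06],[0,0,-0.08],0.05]
    - [[0,0,0.06],[0,0,0],0.05]
    - [[0,0,0.05],[0,0,0],0.05]
    - [[0,0,0],[0,0,0],0.05]
    - [[0,0,0],[0,0,0],0.05]

```text
time: 17.1
tool_pos: [0.5386, -0.0674, 0.1159]
tcp_rot: [-2.181, -2.261, 0.002]
wrist_force: [-6.9, -2.2, 1.0]
width: 0.145
```

Run:
```python
from h import *
s,d=wrist(); print(s["time"],s["tool_pos"],yaw(s),s["wrist_force"]); zat(d,(.5385,-.0665),[(0,0),(15,0)],zlo=.1)
```

```text
17.1 [ 0.53856502 -0.06737926  0.11591582] 1.6068274853093638 [-6.9304719  -2.24971285  1.03365575]
at (0, 0) n 132 z q10/50/90 [0.1361 0.1369 0.1376]
at (15, 0) n 126 z q10/50/90 [0.1362 0.1368 0.1374]
```

Call:
servo_tool:
  series:
    - [[0,0,0],[0,0,0],0.5]
    - [[0,0,0],[0,0,0],0.5]
    - [[0,0,0],[0,0,0],0.5]
    - [[0,0,-0.3],[0,0,0],0.5]
    - [[0,0,-0.8],[0,0,0],0.5]
    - [[0,0,-0.5],[0,0,0],0.5]
    - [[0.4,-0.4,0],[0,0,0],0.5]
    - [[0.5,-0.5,0],[0,0,0],0.5]

```text
time: 17.95
tool_pos: [0.4946, -0.0241, 0.198]
tcp_rot: [2.18, 2.256, 0.006]
wrist_force: [0.1, -0.1, -0.3]
width: 0.501
```

Call:
servo_tool:
  series:
    - [[0.23,-0.23,0],[0,0,0],0.5]
    - [[0,0,0],[0,0,0],0.5]
    - [[0,0,0],[0,0,0],0.5]

```text
time: 18.25
tool_pos: [0.4813, -0.0129, 0.1955]
tcp_rot: [2.178, 2.261, 0.002]
wrist_force: [0.8, -0.1, 0.5]
width: 0.498
```

Run:
```python
from h import *
s,d=wrist(); print(s["time"],s["tool_pos"],yaw(s),s["wrist_force"])
meas(d,(("grip",.136,.15,.14),("tee",.132,.1405,.14)),cx=(.45,.6),cy=(-.13,.03),gmax=60)
```

```text
18.25 [ 0.48131772 -0.01286418  0.19551234] 1.607907630177162 [ 0.75760298 -0.06147809  0.46720498]
grip 778 px [313. 254.] z 0.142 rect c [477.  -13.7] size [24.2 23.6] ang 27.4
grip 165 px [227. 312.] z 0.137 rect c [524.7 -72.6] size [ 7.3 19.6] ang 65.8
tee 243 px [313. 242.] z 0.1369 rect c [471.3 -13.6] size [11.9 23.8] ang 0.5
tee 241 px [228. 309.] z 0.1366 rect c [522.4 -72. ] size [ 9.3 24.3] ang 62.6
```

Call:
servo_tool:
  series:
    - [[-0.01,-0.03,0.4],[0,0,0],0.5]
    - [[0,0,0.8],[0,0,0],0.5]
    - [[0,0,0.55],[0,0,0],0.5]
    - [[0,0,0],[0,0,0],0.5]
    - [[0,0,0],[0,0,0],0.2]
    - [[0,0,0],[0,0,0],0.2]
    - [[0,0,0],[0,0,0],0.2]
    - [[0,0,0],[0,0,0],0.2]
  grip_force: 50

```text
time: 19.1
tool_pos: [0.4799, -0.0137, 0.1079]
tcp_rot: [2.179, 2.26, 0.002]
wrist_force: [2.4, -1.2, -5.7]
width: 0.292
```

Call:
servo_tool:
  series:
    - [[0.02,0,0],[0,0,0],0.2]
    - [[0.04,0,0],[0,0,0],0.2]
    - [[0.04,0,0],[0,0,0],0.2]
    - [[0,0,0],[0,0,0],0.2]

```text
time: 19.5
tool_pos: [0.4797, -0.008, 0.1078]
tcp_rot: [2.18, 2.261, 0.002]
wrist_force: [3.9, -0.6, -2.1]
width: 0.291
```

Call:
servo_tool:
  series:
    - [[0.04,0,0],[0,0,0],0.2]
    - [[0.05,0,0],[0,0,0],0.2]
    - [[0.05,0,0],[0,0,0],0.2]
    - [[0.05,0,0],[0,0,0],0.2]
    - [[0.05,0,0],[0,0,0],0.2]
    - [[0.05,0,0],[0,0,0],0.2]
    - [[0.05,0,0],[0,0,0],0.2]
    - [[0.05,0,0],[0,0,0],0.2]

```text
time: 20.3
tool_pos: [0.4787, 0.0113, 0.1078]
tcp_rot: [2.18, 2.261, 0.001]
wrist_force: [3.0, -2.3, 5.2]
width: 0.286
```

Call:
servo_tool:
  series:
    - [[0.05,0,0],[0,0,0],0.2]
    - [[0.05,0,0],[0,0,0],0.2]
    - [[0.05,0,0],[0,0,0],0.2]
    - [[0.05,0,0],[0,0,0],0.2]
    - [[0.05,0,0],[0,0,0],0.2]
    - [[0.05,0,0],[0,0,0],0.2]
    - [[0.05,0,0],[0,0,0],0.2]
    - [[0.03,0,0],[0,0,0],0.2]

```text
time: 21.1
tool_pos: [0.4778, 0.0304, 0.1078]
tcp_rot: [2.18, 2.261, 0.001]
wrist_force: [3.1, -2.6, 6.3]
width: 0.294
```

Call:
servo_tool:
  series:
    - [[0.03,0,0],[0,0,0],0.2]
    - [[0.03,0,0],[0,0,0],0.2]
    - [[0,0,0],[0,0,0],0.2]

```text
time: 21.4
tool_pos: [0.4777, 0.0339, 0.1078]
tcp_rot: [-2.181, -2.261, -0.002]
wrist_force: [1.2, 2.0, 7.0]
width: 0.289
```

Run:
```python
from h import *
s,d=wrist("w6"); print(s["time"],s["tool_pos"],yaw(s),s["wrist_force"])
c=s["tool_pos"][1]-(-.0137)
zat(d,(.539-.035*c,-.067+c),[(0,0),(-10,0),(10,0),(0,-3)],zlo=.11,zhi=.145)
```

```text
21.4 [0.47767282 0.03387877 0.10784159] 1.6067993864311338 [1.23914467 2.04717527 7.01687148]
at (0, 0) n 91 z q10/50/90 [0.1352 0.1359 0.1365]
at (-10, 0) n 0 z q10/50/90 None
at (10, 0) n 26 z q10/50/90 [0.1351 0.1357 0.1363]
at (0, -3) n 29 z q10/50/90 [0.1352 0.136  0.1363]
```

Call:
servo_tool:
  series:
    - [[0.027,0,0],[0,0,0],0.2]
    - [[0.027,0,0],[0,0,0],0.2]
    - [[0.027,0,0],[0,0,0],0.2]

```text
time: 21.75
tool_pos: [0.4775, 0.0379, 0.1078]
tcp_rot: [-2.181, -2.261, -0.002]
wrist_force: [1.7, 0.2, 6.0]
width: 0.295
```

Call:
servo_tool:
  series:
    - [[0.027,0,0],[0,0,0],0.2]
    - [[0.027,0,0],[0,0,0],0.2]
    - [[0.027,0,0],[0,0,0],0.2]

```text
time: 22.05
tool_pos: [0.4773, 0.0415, 0.1078]
tcp_rot: [2.18, 2.261, 0.001]
wrist_force: [1.6, -2.9, 6.3]
width: 0.292
```

Call:
servo_tool:
  series:
    - [[0.027,0,0],[0,0,0],0.2]
    - [[0.027,0,0],[0,0,0],0.2]
    - [[0.027,0,0],[0,0,0],0.2]

```text
time: 22.35
tool_pos: [0.4771, 0.045, 0.1078]
tcp_rot: [2.18, 2.261, -0.0]
wrist_force: [2.1, -6.8, 6.7]
width: 0.288
```

```bash
cat >> h.py <<'E'
def chk():
    s,d=wrist(); c=s["tool_pos"][1]+.0137
    print(s["time"],"carriage",round(s["tool_pos"][1]+.0388,4),s["wrist_force"].round(1)); zat(d,(.539-.035*c,-.067+c),[(0,0),(10,0)],zlo=.11,zhi=.145)
E
python3 -c "
from h import *; chk()"
```

```text
22.35 carriage 0.0838 [ 2.1 -6.8  6.7]
at (0, 0) n 65 z q10/50/90 [0.133  0.1335 0.134 ]
at (10, 0) n 54 z q10/50/90 [0.1328 0.1336 0.1344]
```

Call:
servo_tool:
  series:
    - [[0.01,0,0],[0,0,0],0.2]
    - [[0.01,0,0],[0,0,0],0.2]
    - [[0,0,0],[0,0,0],0.2]

```text
time: 22.7
tool_pos: [0.4772, 0.0444, 0.1079]
tcp_rot: [2.178, 2.26, -0.004]
wrist_force: [3.2, -13.5, 5.9]
width: 0.287
```

```bash
python3 -c "
from h import *; chk()"
```

```text
22.7 carriage 0.0832 [  3.2 -13.5   5.9]
at (0, 0) n 45 z q10/50/90 [0.1313 0.132  0.1326]
at (10, 0) n 71 z q10/50/90 [0.1314 0.1319 0.1324]
```

The pin has caught. The side force rose to -13.5 N, the carriage stopped at 0.083 and the handle dropped 4 mm. I'll ease off and release.

Call:
servo_tool:
  series:
    - [[-0.025,0,0],[0,0,0],0.2]
    - [[-0.02,0,0],[0,0,0],0.2]
    - [[0,0,0],[0,0,0],0.2]

```text
time: 23.05
tool_pos: [0.4772, 0.0439, 0.1078]
tcp_rot: [2.181, 2.261, 0.0]
wrist_force: [1.0, -2.4, 7.1]
width: 0.292
```

```bash
python3 -c "
from h import *; chk()"
```

```text
23.05 carriage 0.0827 [ 1.  -2.4  7.1]
at (0, 0) n 46 z q10/50/90 [0.1307 0.1313 0.1319]
at (10, 0) n 66 z q10/50/90 [0.1306 0.1313 0.1318]
```

Call:
servo_tool:
  series:
    - [[0,0,0],[0,0,0],0.5]
    - [[0,0,0],[0,0,0],0.5]
    - [[0,0,0],[0,0,0],0.5]
    - [[0,0,-0.3],[0,0,0],0.5]
    - [[0,0,-0.8],[0,0,0],0.5]
    - [[0,0,-0.5],[0,0,0],0.5]
    - [[-0.4,0.4,0],[0,0,0],0]
    - [[-0.5,0.5,0],[0,0,0],0]

```text
time: 23.9
tool_pos: [0.5236, 0.0013, 0.1881]
tcp_rot: [2.178, 2.263, 0.002]
wrist_force: [0.4, -0.0, -1.2]
width: 0.173
```

Call:
servo_tool:
  series:
    - [[-0.23,0.23,0],[0,0,0],0]
    - [[0,0,0],[0,0,0],0]
    - [[0,0,0],[0,0,0],0]
    - [[0,0,0],[0,0,0],0]
    - [[0,0,0],[0,0,0],0]

```text
time: 24.4
tool_pos: [0.5345, -0.0097, 0.1867]
tcp_rot: [-2.179, -2.261, 0.001]
wrist_force: [-0.5, -0.4, -0.0]
width: -0.004
```

Run:
```python
from h import *
s,d=wrist("w7"); print(s["time"],s["tool_pos"],yaw(s),s["wrist_force"],s["width"])
meas(d,(("grip",.136,.15,.14),("tee",.122,.1355,.14)),cx=(.45,.6),cy=(-.1,.09),gmax=60)
```

```text
24.4 [ 0.53445202 -0.00968079  0.18671403] 1.6077541959367998 [-0.45415522 -0.44579951 -0.01176353] -0.003853638432485584
grip 1050 px [411. 173.] z 0.1419 rect c [476.1  42.4] size [24. 23.] ang 49.1
tee 327 px [394. 164.] z 0.1297 rect c [474.   36.4] size [13.9 25.4] ang 70.8
tee 1294 px [313. 255.] z 0.1309 rect c [532.3 -10.6] size [43.  14.2] ang 6.1
```

View pics/w7.png

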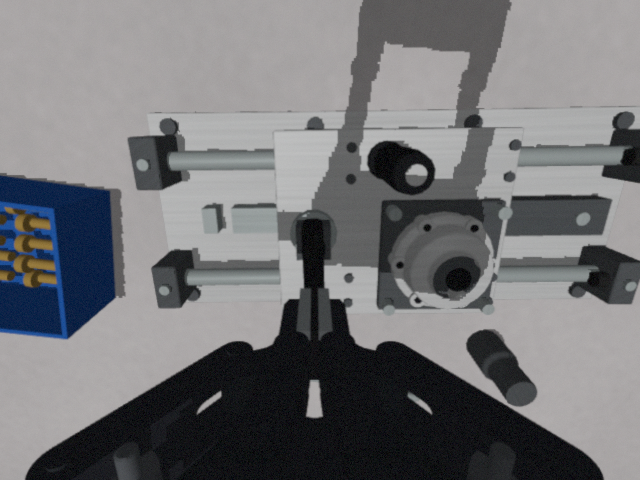

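The view shows the carriage moved along, with the loading notch in the bar now exposed at (211,218). The handle (313,255) lies across the slide with its top at 0.131, and the closed fingers are above it. Now I press.

Call:
servo_tool:
  series:
    - [[-0.016,0,0.3],[0,0,0],0]
    - [[0,0,0.5],[0,0,0],0]
    - [[0,0,0.2],[0,0,0],0]
    - [[0,0,0.06],[0,0,0],0]
    - [[0,0,0.06],[0,0,0],0]
    - [[0,0,0.04],[0,0,0],0]
    - [[0,0,0],[0,0,0],0]

```text
time: 25.15
tool_pos: [0.536, -0.0113, 0.1297]
tcp_rot: [2.18, 2.261, 0.001]
wrist_force: [-1.0, -0.0, 0.6]
width: 0.003
```

Call:
servo_tool:
  series:
    - [[0,0,0.03],[0,0,0],0]
    - [[0,0,0.03],[0,0,0],0]
    - [[0,0,0],[0,0,0],0]

```text
time: 25.45
tool_pos: [0.5368, -0.0113, 0.1279]
tcp_rot: [2.179, 2.26, 0.003]
wrist_force: [-2.2, 0.5, 8.3]
width: 0.001
```

Call:
servo_tool:
  series:
    - [[0,0,0.04],[0,0,0],0]
    - [[0,0,0.04],[0,0,0],0]
    - [[0,0,0],[0,0,0],0]
    - [[0,0,0],[0,0,0],0]

```text
time: 25.85
tool_pos: [0.5385, -0.0114, 0.1276]
tcp_rot: [2.177, 2.258, 0.007]
wrist_force: [-7.2, -1.2, 24.6]
width: 0.0
```

Call:
servo_tool:
  series:
    - [[0,0,0.03],[0,0,0],0]
    - [[0,0,0.02],[0,0,0],0]
    - [[0,0,0],[0,0,0],0]
    - [[0,0,0],[0,0,0],0]

```text
time: 26.25
tool_pos: [0.5396, -0.0115, 0.1275]
tcp_rot: [2.176, 2.256, 0.009]
wrist_force: [-9.9, -0.1, 33.8]
width: -0.002
```

It stops hard at 0.1275 m with 34 N on it, which matches home. I'll retreat and verify.

Call:
servo_tool:
  series:
    - [[0,0,-0.3],[0,0,0],0]
    - [[0,0,-0.8],[0,0,0],0]
    - [[0,0,-0.4],[0,0,0],0]
    - [[0,0,0],[0,0,0],0]
    - [[0,0,0],[0,0,0],0]

```text
time: 26.75
tool_pos: [0.5357, -0.0113, 0.1947]
tcp_rot: [2.18, 2.261, 0.001]
wrist_force: [-0.2, 0.4, -0.5]
width: 0.004
```

Run:
```python
from h import *
from workcell import imaging
s,d=wrist("w8"); print(s["time"],s["tool_pos"],yaw(s),s["wrist_force"],s["width"])
meas(d,(("grip",.136,.15,.14),("tee",.118,.1355,.14)),cx=(.45,.6),cy=(-.1,.09),gmax=60)
t=imaging.read_camera("scene"); meas(t,(("grip",.137,.155,.144),("tee",.118,.136,.128)),cx=(.44,.62),cy=(-.1,.09),gmax=70)
```

```text
26.75 [ 0.53572731 -0.011253    0.19467014] 1.6069451287313963 [-0.16223331  0.35689976 -0.54078904] 0.0037210300228539242
grip 987 px [410. 168.] z 0.1419 rect c [476.1  42. ] size [23.8 23.3] ang 26.4
tee 339 px [392. 160.] z 0.1286 rect c [474.3  35.3] size [13.7 25.2] ang 74.5
tee 1267 px [315. 249.] z 0.1272 rect c [534.  -11.1] size [45.9 14. ] ang 2.7
tee 107 px [290. 234.] z 0.1264 rect c [539.2 -12.6] size [48.4 18.2] ang 3.1
```

```bash
python3 -c "
from workcell import order; print(order.finish_job())"
```

```text
the job is handed in; nothing more can be done
None
```

The carriage is locked in its working notch and I handed the job in at about 27 s of the 72 s allowed. No verdict is reported on hand-in.

**What I did**
1. I lifted the T-handle about 16 mm, turned it a quarter turn clockwise and parked it. The camera put the parked lift at about 12.2 mm.
2. I pushed the carriage about 25 mm by its grip, then turned the handle back so the pin rode on the bar. The lift there measured about 9.8 mm.
3. I slid the carriage on at no more than 25 mm/s, slower near the notch. The pin caught at about 83 mm: side force reached -13.5 N, the carriage stopped and the handle dropped about 4 mm.
4. I eased off, released the grip and pressed the handle down until it stopped hard at 34 N.

**Last checks**
- **Handle height:** its top measured 0.1272 m, against 0.1271 m when it was locked at the start, so it is home to within measurement error.
- **Handle direction:** the bar lies across the slide, within about 1° of the fixture's x axis.
- **Carriage:** it stands about 82 mm from the loading position.
- **Robot:** the tool was clear above the handle and the wrist force was near zero.

**What disagreed or was not checked**
- The cameras disagreed by 2 to 5 mm in the horizontal plane, so I relied on the close wrist view and on touch.
- During the first lift, the vertical wrist force read lower than the spring figures suggested, but camera and tool position agreed on the height.
- I did not re-measure the tools or the bin at the end; no move went near them.

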